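Reset the tripped breaker and test the pump

ROBOT

A 6-joint arm with a two-finger parallel gripper is mounted at the origin on the work surface. World frame = base frame: x ahead of the robot, y to its left, z up, the work surface at z = 0. Lengths are in m, angles in rad, forces in N, time in s.
With the tool pointing down it reaches from about 0.25 to 0.775 m from the base axis. Payload 4 kg.
Tool frame: the origin (TCP) lies midway between the tips of the shut fingers; the grasp point (between the pads) lies 19 mm behind it; z points along the fingers, y is the line along which they close (so a half turn about z gives the same grasp; the last joint's range is limited). The gripper opens to 85 mm and grips with 20 to 120 N. Pads are 22 mm wide; open, the fingers measure 114 mm over their backs; the gripper's body (76 mm by 85 mm) begins 54 mm behind the grasp point. The pads swing forward as they close: fully open they stand 13 mm farther back than shut.
Start: joints at [-1.24, 0.087, 1.371, -0, 1.684, -0.103], TCP at [0.231, -0.499, 0.231] pointing down, gripper open.
Joint ranges: [-3.1, 3.1], [-0.76, 2.03], [0.27, 2.55], [-1.08, 4.22], [0.17, 2.65], [-2.57, 2.57]. Speed limits (rad/s): [2.79, 2.79, 3.14, 3.14, 3.14, 3.14].

INTERFACE

Orientations are given as a unit quaternion [x, y, z, w].
In Python, from plant import robot, grab_frame, camera_model gives the robot as it stands.
- The arm moves only by the tool step_arm, never from a script. Its argument "increments" is a list of rows, each a list of 7 numbers: the turn, a rotation vector about the world's x, y, z in degrees, then the shift along the world's x, y, z in m, then the finger opening in m, from 0 to 0.0854. In form: [[ax, ay, az, dx, dy, dz, hand], ...]. A call has 1 to 10 rows; each row shifts and turns the commanded pose from where the row before left it; what a row does not reach is not made up. A row lasts 1/12 s, in which the tool goes at most 41.7 mm and 7.16 degrees, less where a joint would pass 70% of its speed; a pose out of reach is approached as far as the arm can. A call with a gripper value outside its range is refused whole. The fingers move at their own pace and stop on an object; "force" is the grip in N (left out, the last holds). Time passes only in rows, so rows that do not move let the fingers close. It gives the time, the measured TCP pose, the force, the opening and the grip force at its end, in the units of the state.
- robot.sense(): the state, without advancing time (a new reading comes with each control period).
- grab_frame(name): name is "scene" or "side" or "wrist"; returns (picture, depth): 400x640x3 uint8, red, green, blue; 400x640 float32, m along the optical axis (not along the pixel's ray), 0 where there is no reading.
- camera_model(name): a dict with "fov_y" (degrees; the focal length in pixels is half the picture's height over the tangent of half this angle, whatever the lens; pixels are square), "cx", "cy" (the principal point, pixels), "position" and "orientation" of the camera in the world; the wrist camera has in their place "hand_eye" (4x4, takes a point from camera to tool coordinates, whose origin is the TCP and whose axes are the flange's). Camera axes: x right, y up, looking along -z (the intrinsics and any distortion apply to the point x, -y, -z); pixel columns grow to the right and rows downward; lengths in m; the calibration is good to about 2 mm. A picture is of the moment at which its call begins: read the wrist's pose just before it. camera_model takes no time and is no camera call.
- robot.finish_job(): hands the job in; it is judged then, once.
The state is a dict: "clock": time; "joints": joint angles; "joint_vel": joint speeds; "tau": joint torques, N m; "position": TCP position; "tool_rot": TCP orientation; "contact_force": force on the tool from outside, world axes, zero at the start; "torque": the same for the moment, N m; "grip_width": opening from 0.0 (shut) to 1.0 (fully open); "finger_force": force on a finger pad.
Only numpy, scipy, OpenCV 4.12 (cv2) and the standard library are available. Lean on these libraries where they do the work, as an engineer would, in place of code of your own. Each camera call takes 0.05 s, during which the arm holds its last target. There are 200 camera calls.

TASK

One of the four circuit breakers on the panel has tripped, so its round white button stands out: gently press it fully back in with the fingertips, then press the larger of the two black pump buttons right down and let it come up again. Do not touch the other breakers or the smaller pump button, grip or lift nothing, and leave the loose things on the counter where they are.

Things in the scene. Friction and masses are not known exactly. Their poses are not given: they have to be found in the camera images.
- panel: grey breaker panel plate fixed on the counter, 120 (its x) x 290 (its y) x 6 thick; origin under its centre. Four breakers stand on it in one row along its y, 66 mm apart, in any order. The place and turn of the panel vary, and it may be on the left or the right of the robot
- control: aluminium pump control plate fixed on the counter on the other side, 100 (its x) x 180 (its y) x 6 thick; origin under its centre. Two square housings stand on it 100 mm apart along its y, one with a large round button and one with a small one, either way round
- breaker_tripped: the tripped breaker: black case 44 x 44 x 36 high with lower shoulders (72 long in all, along its x, 18 high) carrying brass studs (to 30 high); origin under its centre, on the 6 mm panel; round white button on top in the middle. All four are alike but for how far the button stands out
- breaker_tripped_button (a joint): button of the tripped breaker: starts out, at 0 to 0.002; metres pressed in, 0 (out, top 16 mm above the case) to 0.012 (fully in, top 4 mm above the case). The stop is a stiff rubber seat that yields 1 to 2 mm more under 10 to 15 N and springs back. No spring: it moves straight down under about 3 N and stays where it is left
- breaker_tripped_top (a point): centre of the top face of that button, 20 mm diameter; moves with the button (58 mm above the counter at joint 0, 46 mm fully in)
- breaker_other1: another breaker, not tripped: black case 44 x 44 x 36 high with lower shoulders (72 long in all, along its x, 18 high) carrying brass studs (to 30 high); origin under its centre, on the 6 mm panel; round white button on top in the middle. All four are alike but for how far the button stands out
- breaker_other1_button (a joint): button of this breaker: already in, at about 0.012; metres pressed in, 0 (out, top 16 mm above the case) to 0.012 (fully in, top 4 mm above the case). The stop is a stiff rubber seat that yields 1 to 2 mm more under 10 to 15 N and springs back. No spring: it moves straight down under about 3 N and stays where it is left
- breaker_other2: another breaker, not tripped: black case 44 x 44 x 36 high with lower shoulders (72 long in all, along its x, 18 high) carrying brass studs (to 30 high); origin under its centre, on the 6 mm panel; round white button on top in the middle. All four are alike but for how far the button stands out
- breaker_other2_button (a joint): button of this breaker: already in, at about 0.012; metres pressed in, 0 (out, top 16 mm above the case) to 0.012 (fully in, top 4 mm above the case). The stop is a stiff rubber seat that yields 1 to 2 mm more under 10 to 15 N and springs back. No spring: it moves straight down under about 3 N and stays where it is left
- breaker_other3: another breaker, not tripped: black case 44 x 44 x 36 high with lower shoulders (72 long in all, along its x, 18 high) carrying brass studs (to 30 high); origin under its centre, on the 6 mm panel; round white button on top in the middle. All four are alike but for how far the button stands out
- breaker_other3_button (a joint): button of this breaker: already in, at about 0.012; metres pressed in, 0 (out, top 16 mm above the case) to 0.012 (fully in, top 4 mm above the case). The stop is a stiff rubber seat that yields 1 to 2 mm more under 10 to 15 N and springs back. No spring: it moves straight down under about 3 N and stays where it is left
- pump_large: square grey housing 58 x 58 x 30 high carrying the larger button; origin under its centre, on the 6 mm control plate
- pump_large_button (a joint): the larger button: black, round, 38 mm diameter; metres pressed down, 0 (up, top 14 mm above the housing) to 0.008 (stop, a stiff rubber seat that yields 1 mm more under 14 N). Spring: about 2 N to start, 5 N at 0.005, 7 N at the stop; comes back up by itself
- pump_large_top (a point): centre of the top face of that button, 38 mm diameter; 50 mm above the counter when up, moves with it
- pump_small: square grey housing 58 x 58 x 30 high carrying the smaller button, to be left alone; origin under its centre, on the 6 mm control plate
- pump_small_button (a joint): the smaller button, to be left alone: black, round, 20 mm diameter; metres pressed down, 0 (up, top 14 mm above the housing) to 0.008 (stop, a stiff rubber seat that yields 1 mm more under 14 N). Spring: about 2 N to start, 5 N at 0.005, 7 N at the stop; comes back up by itself
- pump_small_top (a point): centre of the top face of that button, 20 mm diameter; 50 mm above the counter when up, moves with it
- fitting: small upright brass fitting, 24 dia x 32 high, loose, on the control plate between the two push buttons; must not be moved. Origin at the centre of its underside
- mug: white mug, 76 dia x 90 high, handle to its +y, loose, behind (farther from the robot than) the control plate; must not be moved. Origin at the centre of its underside
- meter: orange hand-held meter lying flat, 140 x 70 x 38 high, loose, behind the breaker panel; must not be moved. Origin at the centre of its underside
- screwdriver: screwdriver 180 long lying across in front of the breaker panel (nearer the robot), loose; must not be moved. Origin under it, about its middle
- sealant_jar: white jar, 60 dia x 75 high, loose, behind the breaker panel; must not be moved. Origin at the centre of its underside
- elbow: white plastic pipe elbow, legs 68 long, 52 high, lying flat, loose, behind the control plate; must not be moved. Origin under the corner where its legs (along +x and +y) meet
- spare_cover: small black cover block 50 x 50 x 20 high, loose, in front of the control plate; must not be moved. Origin at the centre of its underside

How it is judged:
By the outcome, as a careful person would: the job done as asked, in the order asked, and still so for the second after the job is handed in, with the robot touching nothing.
It also fails if it takes over 38 s, if anything falls off the work surface, if the arm or the gripper's body presses on something with over 40 N, if the wrist force passes 120 N, or if a joint passes its speed limit or range.

## Working session

There is one attempt and no reset: what is moved stays moved. The work goes in short steps, Python scripts to look and compute and a tool call to move; the robot and the scene stay as the last step left them, time stands still between calls to the robot, and variables do not carry over. Pictures are saved under pics/ and viewed, at most 10 in all, crops included, and the job is handed in when it is done.

Besides the shell and the picture viewer there is one more tool, called after ">>>" as name([rows], argument=value, ...), one row to a line, values as JSON. step_arm: Moves the arm, as the interface text tells. Its arguments: {"type":"object","properties":{"increments":{"type":"array"},"force":{"type":"number"}},"required":["increments"]}

```bash
mkdir -p pics; ls; python3 - <<'E'
from plant import robot, grab_frame, camera_model
import cv2, numpy as np
for n in ("scene","side"):
    p,d=grab_frame(n); cv2.imwrite(f"pics/{n}0.png",p[:,:,::-1]); np.save(f"pics/{n}0.npy",d)
    print(n,camera_model(n),(d>0).mean())
print(camera_model("wrist")); print(robot.sense())
E
```

```text
pics
scene {'fov_y': 53.60469772525689, 'cx': 312.4443044450572, 'cy': 193.88277431334444, 'position': array([0.8979531 , 0.27811365, 0.71103859]), 'orientation': array([0.1285597 , 0.26849144, 0.85324946, 0.42819401])} 0.99604296875
side {'fov_y': 55.595404239569945, 'cx': 321.9727158799706, 'cy': 203.7474502234132, 'position': array([0.35679908, 0.48133504, 0.60397514]), 'orientation': array([-0.06660688,  0.37041385,  0.91330951, -0.15563688])} 0.9958828125
{'fov_y': 61.472049680082996, 'cx': 319.07128161146863, 'cy': 197.05439276477009, 'hand_eye': array([[-2.54070665e-04,  9.49736998e-01,  3.13048831e-01,
         8.09950549e-02],
       [ 9.99999961e-01,  2.76872187e-04, -2.83824892e-05,
        -2.29598119e-04],
       [-1.13630415e-04,  3.13048811e-01, -9.49737031e-01,
        -1.42414868e-01],
       [ 0.00000000e+00,  0.00000000e+00,  0.00000000e+00,
         1.00000000e+00]])}
{'clock': 0.1, 'joints': array([-1.24010211e+00,  8.79019302e-02,  1.37215416e+00,  3.99233429e-06,
        1.68362466e+00, -1.03116803e-01]), 'joint_vel': array([-1.14689293e-03, -4.63807308e-05, -2.24521560e-03, -9.38656884e-04,
       -9.13181975e-04, -2.75650951e-04]), 'tau': array([ 2.93752833e-03, -3.53012824e+01, -3.14219606e+01,  1.36937610e-04,
        7.97138287e-03, -1.35986659e-05]), 'position': array([ 0.23101735, -0.49861112,  0.23021892]), 'tool_rot': array([ 9.76567505e-01,  2.15208780e-01, -1.16573366e-04, -1.03751772e-03]), 'contact_force': array([-0.00522552,  0.67502881, -0.1587007 ]), 'torque': array([0.03454639, 0.00790648, 0.00261862]), 'finger_force': 0.0, 'grip_width': 0.9983859214160372}
```

View pics/scene0.png

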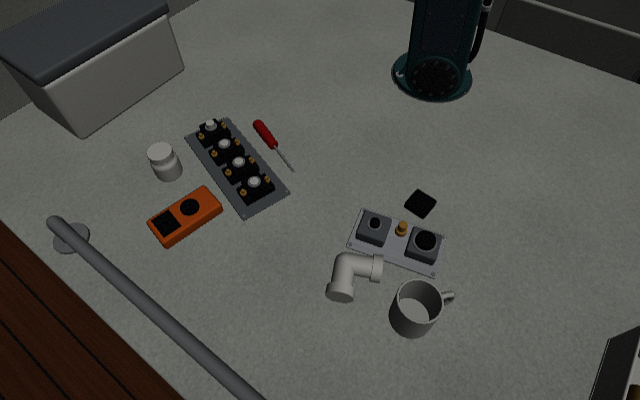

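View pics/side0.png

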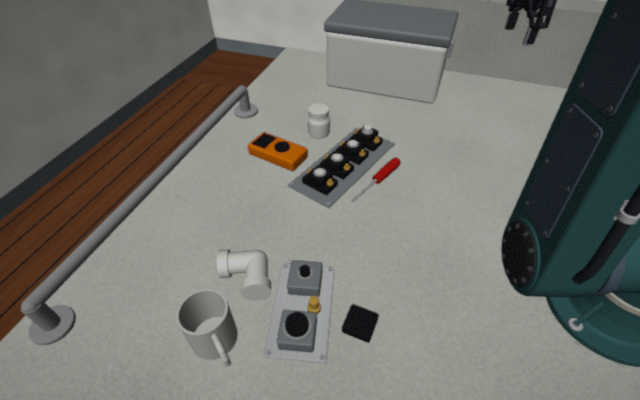

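The farthest breaker looks tripped (scene about 210,124; side about 368,130). The large pump button is at scene (426,240) and side (297,323).

```bash
cat > h.py <<'E'
import cv2, numpy as np
from scipy.spatial.transform import Rotation as R
from plant import robot, grab_frame, camera_model
def cam(n,s=None):
    m=camera_model(n); f=200/np.tan(np.radians(m["fov_y"]/2))
    if n=="wrist":
        T=np.array(m["hand_eye"]); Rt=R.from_quat(s["tool_rot"]).as_matrix()
        return f,m["cx"],m["cy"],Rt@T[:3,:3],Rt@T[:3,3]+s["position"]
    return f,m["cx"],m["cy"],R.from_quat(m["orientation"]).as_matrix(),np.array(m["position"])
def ray(c,u,v): f,cx,cy,M,p=c; return M@np.array([(u-cx)/f,-(v-cy)/f,-1])
def plane(c,u,v,z): r=ray(c,u,v); return c[4]+r*(z-c[4][2])/r[2]
def at(c,u,v,d): return c[4]+ray(c,u,v)*d
def blobs(mask,lo,hi):
    n,l,st,ce=cv2.connectedComponentsWithStats(mask.astype(np.uint8))
    return [(ce[i],st[i],l==i) for i in range(1,n) if lo<=st[i,4]<=hi]
E
python3 - <<'E'
from h import *
for n,box in (("scene",(100,185,230,290)),("side",(115,200,290,395))):
    p=cv2.imread(f"pics/{n}0.png"); d=np.load(f"pics/{n}0.npy"); c=cam(n)
    m=np.zeros(p.shape[:2],bool); g=(p.min(2)>110)&(p.max(2).astype(int)-p.min(2)<25)
    y0,y1=(110,200); x0,x1=(195,285) if n=="scene" else (300,385)
    # height of each pixel from depth
    v,u=np.mgrid[0:400,0:640]; f,cx,cy,M,pp=c
    P=np.stack([(u-cx)/f*d,-(v-cy)/f*d,-d],-1)@M.T+pp
    g&=(P[...,2]>0.035)&(P[...,2]<0.075)
    m[y0:y1,x0:x1]=g[y0:y1,x0:x1]
    for ce,st,l in blobs(m,15,400): print(n,"white",ce.round(1),st,np.median(P[l],0).round(4), plane(c,*ce,.046).round(4),plane(c,*ce,.058).round(4))
    dark=(p.max(2)<45)&(P[...,2]>0.038)&(P[...,2]<.07); m[:]=0
    if n=="scene": m[205:270,345:450]=dark[205:270,345:450]
    else: m[255:360,265:335]=dark[255:360,265:335]
    for ce,st,l in blobs(m,30,900): print(n,"black",ce.round(1),st,np.median(P[l],0).round(4),plane(c,*ce,.05).round(4))
E
```

```text
scene white [209.4 122.1] [206 120   8   5  31] [ 0.52   -0.3105  0.0565] [ 0.5148 -0.3202  0.046 ] [ 0.5217 -0.3094  0.058 ]
scene white [223.7 142.2] [220 140   8   6  35] [ 0.5411 -0.2475  0.0467] [ 0.5404 -0.2489  0.046 ] [ 0.5469 -0.2394  0.058 ]
scene white [238.4 160.6] [235 158   8   6  41] [ 0.5598 -0.1844  0.0466] [ 0.56   -0.1855  0.046 ] [ 0.5661 -0.1771  0.058 ]
scene white [253.6 180.3] [250 177   9   7  48] [ 0.5804 -0.123   0.0464] [ 0.5803 -0.1232  0.046 ] [ 0.586  -0.1159  0.058 ]
scene black [374.5 222.2] [370 217  10  12  96] [0.518  0.1342 0.0496] [0.5188 0.1346 0.05  ]
scene black [425.1 239.8] [415 230  21  21 333] [0.4949 0.2305 0.05  ] [0.4952 0.2308 0.05  ]
side white [317.2 120.3] [307 110  23  19 282] [ 0.6483 -0.2983  0.0521] [ 0.6545 -0.3116  0.046 ] [ 0.6481 -0.2945  0.058 ]
side white [367.  128.9] [363 124   9  10  65] [ 0.5192 -0.3051  0.0544] [ 0.5218 -0.3163  0.046 ] [ 0.5183 -0.2991  0.058 ]
side white [352.5 143.1] [348 140  10   7  57] [ 0.5399 -0.2459  0.0472] [ 0.54   -0.2474  0.046 ] [ 0.536  -0.2317  0.058 ]
side white [336.6 156.9] [332 154  10   7  61] [ 0.5595 -0.1822  0.0467] [ 0.56   -0.1841  0.046 ] [ 0.5556 -0.1698  0.058 ]
side white [319.2 171.7] [314 168  11   8  71] [ 0.5806 -0.1194  0.0467] [ 0.5806 -0.1214  0.046 ] [ 0.5758 -0.1085  0.058 ]
side black [304.5 270.7] [300 265  10  12  91] [0.5145 0.1378 0.051 ] [0.5145 0.1376 0.05  ]
side black [296.5 323.9] [286 312  22  25 435] [0.4901 0.2342 0.0511] [0.4903 0.2337 0.05  ]
```

Both views agree: the tripped button is at (0.520, -0.311) with its top near 0.057. The large pump button is at (0.493, 0.232), top 0.050. I'll shut the fingers and travel high.

>>> step_arm([
  [0,0,0,0.029,0.019,0,0],
  [0,0,0,0.029,0.019,0,0],
  [0,0,0,0.029,0.019,0,0],
  [0,0,0,0.029,0.019,0,0],
  [0,0,0,0.029,0.019,0,0],
  [0,0,0,0.029,0.019,0,0],
  [0,0,0,0.029,0.019,0,0],
  [0,0,0,0.029,0.019,0,0],
  [0,0,0,0.029,0.019,0,0],
  [0,0,0,0.028,0.017,0,0],
])

```text
clock: 0.93
position: [0.5214, -0.3094, 0.2307]
tool_rot: [0.977, 0.215, -0.0, -0.0]
contact_force: [-0.3, -1.5, 0.1]
grip_width: -0.002
finger_force: 0.0
```

>>> step_arm([
  [0,0,0,0,0,-0.02,0],
  [0,0,0,0,0,-0.03,0],
  [0,0,0,0,0,-0.03,0],
  [0,0,0,0,0,-0.02,0],
  [0,0,0,0,0,-0.01,0],
  [0,0,0,0,0,0,0],
])

```text
clock: 1.43
position: [0.5183, -0.3097, 0.1173]
tool_rot: [0.977, 0.215, -0.003, -0.003]
contact_force: [-0.2, 0.9, 0.1]
grip_width: -0.003
finger_force: 0.0
```

```bash
python3 - <<'E'
from h import *
s=robot.sense(); p,d=grab_frame("wrist"); c=cam("wrist",s); print(s["position"],s["contact_force"])
cv2.imwrite("pics/w1.png",p[:,:,::-1])
v,u=np.mgrid[0:400,0:640]; f,cx,cy,M,pp=c
P=np.stack([(u-cx)/f*d,-(v-cy)/f*d,-d],-1)@M.T+pp
g=(p.min(2)>100)&(P[...,2]>.038)&(P[...,2]<.075)
for ce,st,l in blobs(g,80,9000): print(ce.round(1),st,np.median(P[l],0).round(4),P[l].min(0).round(4),P[l].max(0).round(4))
E
```

```text
[ 0.51834607 -0.30972076  0.11727557] [-0.21705332  0.85994596  0.06612789]
[69.8  4.4] [ 50   0  39  11 274] [ 0.5712 -0.1277  0.0434] [ 0.5677 -0.1363  0.0412] [ 0.5783 -0.1167  0.0467]
[398.4  28.7] [386   0  36  61 846] [ 0.6376 -0.3013  0.0489] [ 0.6277 -0.3222  0.0382] [ 0.6512 -0.2924  0.0639]
[457.9  25.1] [ 405    0  111   62 3052] [ 0.6458 -0.3264  0.0745] [ 0.6293 -0.348   0.0684] [ 0.667  -0.2971  0.075 ]
[163.2  67.9] [ 141   44   47   49 1692] [ 0.5616 -0.1863  0.0447] [ 0.547  -0.2002  0.0407] [ 0.5748 -0.1716  0.0484]
[249.2 142.5] [ 229  121   42   44 1418] [ 0.5417 -0.249   0.0448] [ 0.5271 -0.2628  0.0407] [ 0.555  -0.2352  0.0484]
[324.1 208.9] [ 305  189   40   40 1125] [ 0.5232 -0.3102  0.0552] [ 0.5078 -0.3256  0.0415] [ 0.5346 -0.2983  0.0581]
[608.8 359.8] [ 559  296   81  104 4247] [ 0.5037 -0.5599  0.0522] [ 0.458  -0.5626  0.038 ] [ 0.5558 -0.5573  0.0749]
```

View pics/w1.png

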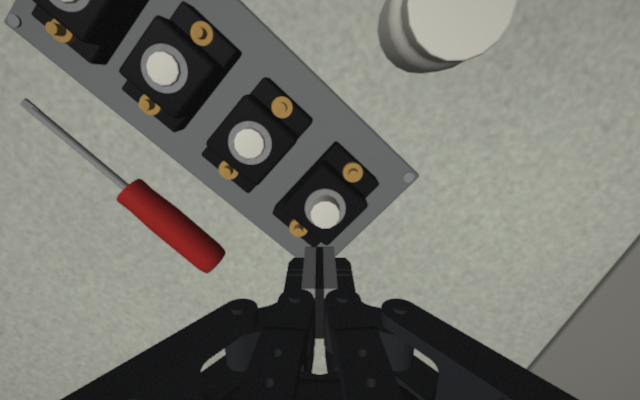

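The wrist view shows the button proud of its rim at about (324,213), just ahead of the fingertips; the other three sit flush. I'll shift 2 mm and descend.

>>> step_arm([
  [0,0,0,0.001,-0.0005,-0.01,0],
  [0,0,0,0.001,-0.0005,-0.018,0],
  [0,0,0,0,0,-0.014,0],
  [0,0,0,0,0,-0.008,0],
  [0,0,0,0,0,0,0],
  [0,0,0,0,0,0,0],
])

```text
clock: 1.98
position: [0.5225, -0.3124, 0.0721]
tool_rot: [0.977, 0.215, 0.0, 0.0]
contact_force: [0.5, -0.2, -0.7]
grip_width: -0.004
finger_force: 0.0
```

>>> step_arm([
  [0,0,0,0,0,-0.002,0],
  [0,0,0,0,0,-0.002,0],
  [0,0,0,0,0,-0.002,0],
  [0,0,0,0,0,-0.002,0],
  [0,0,0,0,0,-0.002,0],
  [0,0,0,0,0,0,0],
])

```text
clock: 2.48
position: [0.5219, -0.3119, 0.0608]
tool_rot: [0.977, 0.215, -0.0, -0.0]
contact_force: [0.6, 1.0, -0.2]
grip_width: -0.001
finger_force: 0.0
```

>>> step_arm([
  [0,0,0,0,0,-0.0015,0],
  [0,0,0,0,0,-0.0015,0],
  [0,0,0,0,0,-0.0015,0],
  [0,0,0,0,0,-0.0015,0],
  [0,0,0,0,0,0,0],
  [0,0,0,0,0,0,0],
])

```text
clock: 2.98
position: [0.5222, -0.3121, 0.0553]
tool_rot: [0.977, 0.215, 0.0, 0.0]
contact_force: [-0.9, 0.8, 1.4]
grip_width: 0.003
finger_force: 0.2
```

>>> step_arm([
  [0,0,0,0,0,-0.0015,0],
  [0,0,0,0,0,-0.0015,0],
  [0,0,0,0,0,-0.0015,0],
  [0,0,0,0,0,-0.0015,0],
  [0,0,0,0,0,0,0],
  [0,0,0,0,0,0,0],
])

```text
clock: 3.48
position: [0.5222, -0.3121, 0.0491]
tool_rot: [0.977, 0.215, 0.0, 0.0]
contact_force: [0.4, -0.7, 1.2]
grip_width: 0.003
finger_force: 0.7
```

Contact was made and the button is moving. Now slow steps to the seat.

>>> step_arm([
  [0,0,0,0,0,-0.001,0],
  [0,0,0,0,0,-0.001,0],
  [0,0,0,0,0,-0.0005,0],
  [0,0,0,0,0,0,0],
  [0,0,0,0,0,0,0],
])

```text
clock: 3.9
position: [0.5222, -0.3121, 0.0467]
tool_rot: [0.977, 0.215, 0.0, 0.0]
contact_force: [-0.5, 0.5, 1.4]
grip_width: -0.001
finger_force: 1.0
```

>>> step_arm([
  [0,0,0,0,0,-0.0005,0],
  [0,0,0,0,0,-0.0005,0],
  [0,0,0,0,0,0,0],
  [0,0,0,0,0,0,0],
])

```text
clock: 4.23
position: [0.5223, -0.3121, 0.0461]
tool_rot: [0.977, 0.215, 0.0, 0.0]
contact_force: [-0.7, 0.4, 4.8]
grip_width: 0.002
finger_force: 1.9
```

>>> step_arm([
  [0,0,0,0,0,-0.0005,0],
  [0,0,0,0,0,0,0],
  [0,0,0,0,0,0,0],
])

```text
clock: 4.48
position: [0.5223, -0.3121, 0.0459]
tool_rot: [0.977, 0.215, 0.0, 0.0]
contact_force: [-1.1, 0.7, 4.6]
grip_width: -0.001
finger_force: 2.7
```

>>> step_arm([
  [0,0,0,0,0,-0.0005,0],
  [0,0,0,0,0,0,0],
  [0,0,0,0,0,0,0],
])

```text
clock: 4.73
position: [0.5223, -0.3122, 0.0457]
tool_rot: [0.977, 0.215, 0.0, 0.0]
contact_force: [-1.1, 0.4, 6.4]
grip_width: -0.004
finger_force: 3.2
```

>>> step_arm([
  [0,0,0,0,0,-0.0005,0],
  [0,0,0,0,0,-0.0005,0],
  [0,0,0,0,0,0,0],
  [0,0,0,0,0,0,0],
])

```text
clock: 5.07
position: [0.5224, -0.3122, 0.0453]
tool_rot: [0.977, 0.215, 0.0, 0.0]
contact_force: [-2.1, 1.1, 8.8]
grip_width: -0.003
finger_force: 4.2
```

Firmly on the seat at about 9 N. I'll retreat straight up and check.

>>> step_arm([
  [0,0,0,0,0,0.003,0],
  [0,0,0,0,0,0.008,0],
  [0,0,0,0,0,0.02,0],
  [0,0,0,0,0,0.03,0],
  [0,0,0,0,0,0.02,0],
  [0,0,0,0,0,0,0],
  [0,0,0,0,0,0,0],
])

```text
clock: 5.65
position: [0.5229, -0.3126, 0.1263]
tool_rot: [0.977, 0.215, 0.001, 0.001]
contact_force: [0.3, -0.0, -1.3]
grip_width: -0.001
finger_force: 0.0
```

```bash
python3 - <<'E'
from h import *
s=robot.sense(); p,d=grab_frame("wrist"); c=cam("wrist",s); print(s["position"])
cv2.imwrite("pics/w2.png",p[:,:,::-1])
v,u=np.mgrid[0:400,0:640]; f,cx,cy,M,pp=c
P=np.stack([(u-cx)/f*d,-(v-cy)/f*d,-d],-1)@M.T+pp
g=(p.min(2)>140)&(P[...,2]>.038)&(P[...,2]<.065)
for ce,st,l in blobs(g,80,3000): print(ce.round(1),st,np.median(P[l],0).round(4),np.percentile(P[l][:,2],90).round(4))
E
```

```text
[ 0.52289819 -0.31261527  0.126299  ]
[67.6  4.3] [ 52   0  30  12 245] [ 0.5758 -0.1258  0.046 ] 0.0469
[382.7  16.4] [379   0  11  37 222] [ 0.6477 -0.2958  0.0484] 0.0503
[159.9  74.7] [145  59  31  32 752] [ 0.561  -0.1858  0.046 ] 0.047
[242.7 146.1] [229 133  28  28 619] [ 0.541  -0.2485  0.0462] 0.0471
[316.1 209. ] [303 197  27  25 529] [ 0.5209 -0.3112  0.0459] 0.0466
```

View pics/w2.png

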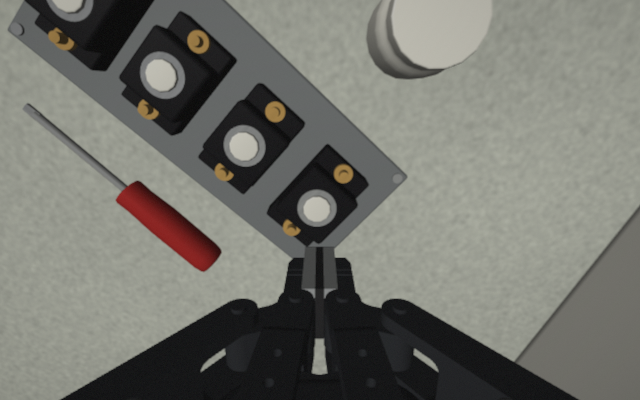

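The pressed button (316,209) now reads 46 mm high, flush like the other three. On to the pump.

>>> step_arm([
  [0,0,0,0,0.01,0.02,0],
  [0,0,0,-0.002,0.034,0.01,0],
  [0,0,0,-0.002,0.034,0,0],
  [0,0,0,-0.002,0.034,0,0],
  [0,0,0,-0.002,0.034,0,0],
  [0,0,0,-0.002,0.034,0,0],
  [0,0,0,-0.002,0.034,0,0],
  [0,0,0,-0.002,0.034,0,0],
  [0,0,0,-0.002,0.034,0,0],
  [0,0,0,-0.002,0.034,0,0],
])

```text
clock: 6.53
position: [0.5025, 0.0056, 0.1523]
tool_rot: [0.977, 0.215, -0.002, -0.001]
contact_force: [0.6, 0.6, 0.4]
grip_width: -0.001
finger_force: 0.0
```

>>> step_arm([
  [0,0,0,-0.002,0.034,0,0],
  [0,0,0,-0.002,0.034,0,0],
  [0,0,0,-0.002,0.034,0,0],
  [0,0,0,-0.002,0.034,0,0],
  [0,0,0,-0.002,0.034,0,0],
  [0,0,0,-0.002,0.034,0,0],
  [0,0,0,0,0.024,0,0],
  [0,0,0,0,0,0,0],
  [0,0,0,0,0,0,0],
])

```text
clock: 7.28
position: [0.4908, 0.2325, 0.1523]
tool_rot: [0.976, 0.216, -0.002, 0.001]
contact_force: [1.1, 0.1, -0.2]
grip_width: 0.002
finger_force: 0.0
```

```bash
python3 - <<'E'
from h import *
s=robot.sense(); p,d=grab_frame("wrist"); c=cam("wrist",s); print(s["position"],s["contact_force"])
cv2.imwrite("pics/w3.png",p[:,:,::-1])
v,u=np.mgrid[0:400,0:640]; f,cx,cy,M,pp=c
P=np.stack([(u-cx)/f*d,-(v-cy)/f*d,-d],-1)@M.T+pp
g=(p.max(2)<45)&(P[...,2]>.042)&(P[...,2]<.058)
for ce,st,l in blobs(g,80,9000): print(ce.round(1),st,np.median(P[l],0).round(4),plane(c,*ce,.05).round(4))
E
```

```text
[0.49082177 0.23254204 0.15234859] [ 1.1246986   0.13542053 -0.15839115]
[335.4  53.7] [314  47  47  10  90] [0.586  0.2656 0.0511] [0.5871 0.2656 0.05  ]
[322.6 194.3] [ 299  171   48   48 1763] [0.4937 0.2311 0.0498] [0.4937 0.2312 0.05  ]
[445.7 217.1] [432 205  28  25 515] [0.5172 0.1356 0.0496] [0.5174 0.1359 0.05  ]
```

View pics/w3.png

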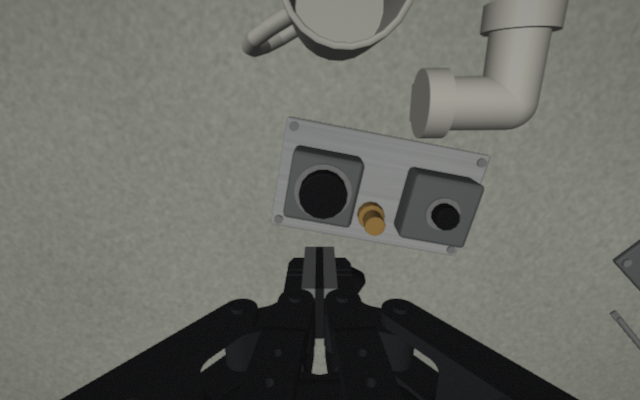

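The wrist view confirms the large button at (323,194) = (0.4937, 0.2312), and the small one at (446,217). Descending.

>>> step_arm([
  [0,0,0,0.0025,-0.001,-0.015,0],
  [0,0,0,0,0,-0.025,0],
  [0,0,0,0,0,-0.025,0],
  [0,0,0,0,0,-0.015,0],
  [0,0,0,0,0,-0.009,0],
  [0,0,0,0,0,-0.003,0],
  [0,0,0,0,0,0,0],
  [0,0,0,0,0,0,0],
])

```text
clock: 8.0
position: [0.4954, 0.2306, 0.0638]
tool_rot: [0.977, 0.215, 0.001, 0.0]
contact_force: [0.4, 0.0, 0.3]
grip_width: -0.001
finger_force: 0.0
```

>>> step_arm([
  [0,0,0,0,0,-0.002,0],
  [0,0,0,0,0,-0.002,0],
  [0,0,0,0,0,-0.002,0],
  [0,0,0,0,0,-0.002,0],
  [0,0,0,0,0,-0.0015,0],
  [0,0,0,0,0,-0.0015,0],
  [0,0,0,0,0,0,0],
  [0,0,0,0,0,0,0],
])

```text
clock: 8.67
position: [0.4945, 0.2309, 0.0516]
tool_rot: [0.977, 0.215, -0.0, 0.0]
contact_force: [-0.1, -0.4, -0.1]
grip_width: -0.002
finger_force: 0.0
```

>>> step_arm([
  [0,0,0,0,0,-0.0015,0],
  [0,0,0,0,0,-0.0015,0],
  [0,0,0,0,0,-0.0015,0],
  [0,0,0,0,0,-0.0015,0],
  [0,0,0,0,0,-0.0015,0],
  [0,0,0,0,0,-0.001,0],
  [0,0,0,0,0,0,0],
  [0,0,0,0,0,0,0],
])

```text
clock: 9.33
position: [0.495, 0.2311, 0.0439]
tool_rot: [0.977, 0.215, 0.0, -0.0]
contact_force: [-1.6, 0.7, 5.2]
grip_width: -0.005
finger_force: 2.6
```

>>> step_arm([
  [0,0,0,0,0,-0.001,0],
  [0,0,0,0,0,-0.0005,0],
  [0,0,0,0,0,0,0],
  [0,0,0,0,0,0,0],
])

```text
clock: 9.67
position: [0.495, 0.2311, 0.0426]
tool_rot: [0.977, 0.215, 0.001, -0.0]
contact_force: [-1.5, -0.5, 7.0]
grip_width: -0.002
finger_force: 3.0
```

>>> step_arm([
  [0,0,0,0,0,-0.0005,0],
  [0,0,0,0,0,-0.0005,0],
  [0,0,0,0,0,0,0],
  [0,0,0,0,0,0,0],
])

```text
clock: 10.0
position: [0.4951, 0.2311, 0.042]
tool_rot: [0.977, 0.215, 0.001, -0.0]
contact_force: [-2.1, -1.1, 6.9]
grip_width: 0.001
finger_force: 3.8
```

>>> step_arm([
  [0,0,0,0,0,-0.0005,0],
  [0,0,0,0,0,-0.0005,0],
  [0,0,0,0,0,0,0],
  [0,0,0,0,0,0,0],
])

```text
clock: 10.33
position: [0.4952, 0.2311, 0.0417]
tool_rot: [0.977, 0.215, 0.001, -0.0]
contact_force: [-3.9, -1.1, 10.4]
grip_width: -0.002
finger_force: 5.1
```

>>> step_arm([
  [0,0,0,0,0,-0.0005,0],
  [0,0,0,0,0,-0.0005,0],
  [0,0,0,0,0,0,0],
  [0,0,0,0,0,0,0],
])

```text
clock: 10.67
position: [0.4952, 0.2311, 0.0412]
tool_rot: [0.977, 0.215, 0.001, -0.0]
contact_force: [-4.1, -0.8, 13.4]
grip_width: 0.003
finger_force: 6.2
```

>>> step_arm([
  [0,0,0,0,0,0.003,0],
  [0,0,0,0,0,0.005,0],
  [0,0,0,0,0,0.01,0],
  [0,0,0,0,0,0.025,0],
  [0,0,0,0,0,0.03,0],
  [0,0,0,0,0,0.03,0],
  [0,0,0,0,0,0.01,0],
  [0,0,0,0,0,0,0],
  [0,0,0,0,0,0,0],
])

```text
clock: 11.42
position: [0.4945, 0.2309, 0.1514]
tool_rot: [0.977, 0.215, -0.0, 0.0]
contact_force: [0.5, 0.3, -0.8]
grip_width: -0.002
finger_force: 0.0
```

```bash
python3 - <<'E'
from h import *
s=robot.sense(); p,d=grab_frame("wrist"); c=cam("wrist",s); print(s["position"],s["contact_force"],s["clock"])
v,u=np.mgrid[0:400,0:640]; f,cx,cy,M,pp=c
P=np.stack([(u-cx)/f*d,-(v-cy)/f*d,-d],-1)@M.T+pp
g=(p.max(2)<45)&(P[...,2]>.036)&(P[...,2]<.058)
for ce,st,l in blobs(g,80,9000): print(ce.round(1),st,np.median(P[l],0).round(4))
q,_=grab_frame("scene"); o=cv2.imread("pics/scene0.png")
df=cv2.absdiff(q[:,:,::-1].copy(),o).max(2); df=cv2.morphologyEx((df>40).astype(np.uint8),cv2.MORPH_OPEN,np.ones((2,2)))
for ce,st,l in blobs(df,5,1e6): print("chg",st)
cv2.imwrite("pics/scene1.png",q[:,:,::-1])
E
```

```text
[0.49451839 0.23085607 0.15138645] [ 0.49519064  0.30024026 -0.83092389] 11.4167
[330.8  59. ] [310  53  46  10 101] [0.5863 0.2648 0.0477]
[318.3 198.2] [ 295  175   48   48 1803] [0.4938 0.2314 0.0498]
[440.7 220.2] [427 207  28  27 555] [0.5173 0.1366 0.0495]
chg [398   0  20  43 518]
chg [485   0   3   2   6]
chg [525   0  84  28 313]
chg [487   2   8   7  23]
chg [476  31   2   3   6]
chg [ 451   30  141  120 8596]
chg [475  35   2   3   6]
chg [409  44   8   9  49]
chg [419  54  33  14 116]
chg [441  92   8   6  35]
chg [207 121   8   4  18]
chg [208 125   8   5  28]
chg [ 413  128   90   89 4168]
```

View pics/scene1.png

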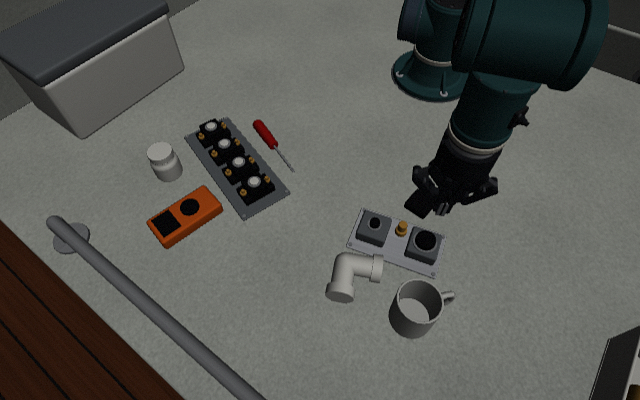

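The large button was pressed to 41.2 mm, past its 42 mm stop, and is back up at 50 mm. The scene picture differs from the start only at the reset button (210,125) and the arm. Spare_cover is hidden behind the arm, but the tool stayed well above it. Handing in.

```bash
python3 -c "
from plant import robot
print(robot.finish_job())"
```

```text
the job is handed in; nothing more can be done
None
```

I pressed the tripped breaker's button fully in, then pressed the larger pump button to its stop and let it come back up, and handed the job in at about 11.5 s; the final scene view showed nothing else moved, apart from the spare cover, which was hidden behind the arm.

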